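# Pour cabinet knobs from a dispenser carton into a pick tray

## Task

Fold the spout of the brown carton fully out while the carton stands upright. Then tip the carton forward so that all six brass knobs pour into the grey tray, without letting it topple onto its face, and set it back upright and flat on its shelf. Leave the white carton, the tape dispenser and the scanner alone.

Things in the scene. Friction and masses are not known exactly. Their poses are not given: they have to be found in the camera images.
- shelf: Riser shelf of bare sheet steel, fixed on the bench, 200 (x, depth) x 400 (y) mm, flat top 100 mm above the bench. Origin: centre of its underside; x points away from the robot towards the tray, z up. Along its +x edge the sheet is turned up into a stop lip, 3 mm thick, 5 mm high above the top.
- shelf_stop (a point): On the shelf top at the foot of the stop lip's inner face, mid-length (shelf frame x +97, y 0, z 100 mm); axes as the shelf. The carton's front foot can bear on the lip: a push forward high on its rear wall slides it to the lip, then tips it over it. Let go, it falls back flat from up to 50 degrees of tilt; past about 60 it topples forward. Knobs slide out of the open spout at 35 to 45.
- carton: Brown card dispenser carton standing loose on the shelf, closed on top, 130 (x) x 70 (y) x 105 (z) mm, about 0.3 kg empty. Origin: centre of its underside; x points out of its spout face (towards the tray), z up. Walls 4 mm, floor 10 mm thick. It starts 2 to 22 mm behind the stop lip, nearly square to it. Six knobs lie loose in its rear half.
- spout (a joint): White plastic fold-out spout in the carton's +x face: panel 56 wide, 58 high, 3 mm thick, hinged along its foot, the top swinging out and down with two side cheeks of 45 mm radius. 0 rad = folded in, flush; grows as it opens; 1.45 = fully out at its stop (panel nearly level). Stiff: about 1 N at the top moves it and it stays where left. Starts at 0 to 0.12.
- spout_hinge (a point): Middle of the spout's hinge axis, which runs along the carton's y: carton frame x +61, y 0, z +10 mm; axes as the carton.
- spout_lip (a point): Thumb lip at the spout's top: an outstanding gutter, 34 mm wide (y), open above and at its ends. Point: middle of its floor (closed: 16.5 mm out, 54 mm up from the hinge); x points out of the panel, z along it away from the hinge. 27 mm clear in x from panel plane to rim; floor and rim 3 mm thick, rim 14 mm above the floor. The carton's wall goes on up behind it.
- tray: Empty grey plastic pick tray, loose on the bench in front of the spout, below shelf height: 220 (x) x 190 (y) x 45 (z) mm, walls 4 mm, 0.8 kg. Origin: centre of its underside.
- knob1: One of six equal brass cabinet knobs, mushroom-shaped, 22 mm across the head, 22 mm high, 30 g; origin at the centre of its foot, z along its axis. Hidden in the carton at first.
- knob2: One of six equal brass cabinet knobs, mushroom-shaped, 22 mm across the head, 22 mm high, 30 g; origin at the centre of its foot, z along its axis. Hidden in the carton at first.
- knob3: One of six equal brass cabinet knobs, mushroom-shaped, 22 mm across the head, 22 mm high, 30 g; origin at the centre of its foot, z along its axis. Hidden in the carton at first.
- knob4: One of six equal brass cabinet knobs, mushroom-shaped, 22 mm across the head, 22 mm high, 30 g; origin at the centre of its foot, z along its axis. Hidden in the carton at first.
- knob5: One of six equal brass cabinet knobs, mushroom-shaped, 22 mm across the head, 22 mm high, 30 g; origin at the centre of its foot, z along its axis. Hidden in the carton at first.
- knob6: One of six equal brass cabinet knobs, mushroom-shaped, 22 mm across the head, 22 mm high, 30 g; origin at the centre of its foot, z along its axis. Hidden in the carton at first.
- stock: Bystander: sealed white carton standing on the shelf beside the other, 130 x 90 x 80 mm, without spout; origin at the centre of its underside. Leave it alone.
- tape: Bystander: black bench tape dispenser with amber roll, 170 x 58 x 110 mm, on the bench; origin at the centre of its underside. Leave it alone.
- scanner: Bystander: black hand-held scanner lying on the bench, about 140 x 125 x 35 mm; origin on the bench under its body. Leave it alone.
There are look-alikes about, which are no part of the job. Leave any blue or purple look-alike of the carton alone.

How it is judged:
By the outcome, as a careful person would: the job done as asked, in the order asked, and still so for the second after the job is handed in, with the robot touching nothing.
It also fails if it takes over 61 s, if anything falls off the work surface, if the arm or the gripper's body presses on something with over 40 N, if the wrist force passes 120 N, or if a joint passes its speed limit or range.

## Robot

A 6-joint arm with a two-finger parallel gripper is mounted at the origin on the work surface. World frame = base frame: x ahead of the robot, y to its left, z up, the work surface at z = 0. Lengths are in mm, angles in rad, forces in N, time in s.
With the tool pointing down it reaches from about 275 to 975 mm from the base axis. Payload 8.4 kg.
Tool frame: the origin (TCP) lies between the finger pads; the fingertips stand 11 mm ahead of it and the grasp point (between the pads) lies 8 mm behind it (r.nose_length is the z of the fingertips in the tool frame, in mm); z points along the fingers, y is the line along which they close (so a half turn about z gives the same grasp; the last joint's range is limited). The gripper opens to 92 mm and grips with 3 to 60 N. Pads are 20 mm wide; open, the fingers measure 128 mm over their backs; the gripper's body (75 mm by 189 mm) begins 69 mm behind the grasp point.
Start: joints at [-1.315, 0.353, 1.633, -0, 1.155, -0.002], TCP at [159.345, -604.349, 225.583] pointing down, gripper open.
Joint ranges: [-2.63, 2.63], [-0.92, 2.1], [0.06, 2.66], [-1.3, 4.44], [0, 2.69], [-3.02, 3.02]. Speed limits (rad/s): [2.22, 2.22, 2.79, 3.14, 3.14, 3.14].

## Interface

Orientations are given as a unit quaternion [w, x, y, z].
In Python, from rig import sensors, cams, r gives the robot as it stands.
- The arm moves only by the tool servo_tool, never from a script. Its argument "plan" is a list of rows, each a list of 5 numbers: the shift along the tool's x, y, z in m, then the turn about the tool's z in degrees, then the finger opening in m, from 0 to 0.0919. In form: [[tx, ty, tz, yaw, gripper], ...]. A call has exactly 5 rows; each row is the pose to reach, as a shift and turn from the pose commanded when the call began, along the tool's axes at that moment; what a row does not reach only later rows make up. A row lasts 1/8 s, in which the tool goes at most 62.5 mm and 10.7 degrees, less where a joint would pass 70% of its speed; a pose out of reach is approached as far as the arm can. A call with a gripper value outside its range is refused whole. The fingers move at their own pace and stop on an object; the grip force is fixed at half the most. Time passes only in rows, so rows that repeat a pose let the fingers close, or fill a call up. It gives the time, the measured TCP pose, the force, the opening and the grip force at its end, in the units of the state.
- sensors.sense(): the state, without advancing time (a new reading comes with each control period).
- cams.capture(name): name is "side" or "top"; returns the picture (420x560x3 uint8, blue, green, red); there is no depth.
- cams.calibration(name): a dict with "fx", "fy", "cx", "cy" (pixels), "k1" (the pictures are not rectified: a ray, as slopes to the right and down, at radius r is drawn at 1 + k1 r^2 times it, then the intrinsics apply), "cam_to_world" (4x4, takes a point from camera to world coordinates). Camera axes: x right, y down, z forward; pixel columns grow to the right and rows downward; lengths in mm; the calibration is good to about 2 mm. A picture is of the moment at which its call begins. calibration takes no time and is no camera call.
- r.sign_off(): hands the job in; it is judged then, once.
The state is a dict: "time_s": time; "qpos": joint angles; "dq": joint speeds; "joint_efforts": joint torques, N m; "tool_pos": TCP position; "eef_rot": TCP orientation; "wrist_force": force on the tool from outside, world axes, zero at the start; "torque": the same for the moment, N m; "width": opening from 0.0 (shut) to 1.0 (fully open); "gripper_force": force on a finger pad.
Only numpy, scipy, OpenCV 4.12 (cv2) and the standard library are available. Lean on these libraries where they do the work, as an engineer would, in place of code of your own. Each camera call takes 0.05 s, during which the arm holds its last target. There are 200 camera calls.

## Working session

There is one attempt and no reset: what is moved stays moved. The work goes in short steps, Python scripts to look and compute and a tool call to move; the robot and the scene stay as the last step left them, time stands still between calls to the robot, and variables do not carry over. Pictures are saved under pics/ and viewed, at most 10 in all, crops included, and the job is handed in when it is done.

Besides the shell and the picture viewer there is one more tool, called after ">>>" as name(argument=value, ...), one argument or row to a line, values as JSON. servo_tool: Moves the arm, as the interface text tells. Its arguments: {"type":"object","properties":{"plan":{"type":"array","items":{"type":"array","items":{"type":"number"}}}},"required":["plan"]}

```bash
mkdir -p pics; cat > h.py <<'E'
import numpy as np, cv2
from rig import sensors, cams, r
def snap(n,f=None):
    im=cams.capture(n)
    if f: cv2.imwrite('pics/'+f,im)
    return im
def ray(n,u,v):
    c=cams.calibration(n); T=np.array(c['cam_to_world'])
    K=np.array([[c['fx'],0,c['cx']],[0,c['fy'],c['cy']],[0,0,1.]])
    p=cv2.undistortPoints(np.array([[[u,v]]],float),K,np.array([c['k1'],0,0,0.]))[0,0]
    return T[:3,3],T[:3,:3]@np.array([p[0],p[1],1])
def onz(n,u,v,z):
    o,d=ray(n,u,v); return o+d*(z-o[2])/d[2]
def ony(n,u,v,y):
    o,d=ray(n,u,v); return o+d*(y-o[1])/d[1]
def proj(n,P):
    c=cams.calibration(n); T=np.linalg.inv(np.array(c['cam_to_world']))
    K=np.array([[c['fx'],0,c['cx']],[0,c['fy'],c['cy']],[0,0,1.]])
    p=(T[:3,:3]@np.atleast_2d(P).T).T+T[:3,3]
    p=p[:,:2]/p[:,2:]; rr=(p**2).sum(1,keepdims=True)
    return p*(1+c['k1']*rr)*[K[0,0],K[1,1]]+[K[0,2],K[1,2]]
E
python3 - <<'E'
from h import *
a=snap('side','s0.png');b=snap('top','t0.png')
for n in('side','top'):
    c=cams.calibration(n);print(n,c['fx'],np.round(c['cam_to_world'],2).tolist())
print(sensors.sense())
E
```

```text
side 540.4956517384394 [[-0.71, -0.52, 0.48, -141.62], [-0.71, 0.5, -0.49, 665.21], [0.01, -0.69, -0.72, 1096.59], [0.0, 0.0, 0.0, 1.0]]
top 439.46931080060216 [[-0.03, -0.99, 0.11, 413.82], [-1.0, 0.03, 0.01, -2.09], [-0.02, -0.11, -0.99, 1203.1], [0.0, 0.0, 0.0, 1.0]]
{'time_s': 0.1, 'qpos': array([-1.31538862e+00,  3.53548700e-01,  1.63401850e+00, -1.85212572e-05,
        1.15521568e+00, -2.39184924e-03]), 'dq': array([-0.00157074, -0.00176032, -0.0020679 , -0.0006243 ,  0.00133784,
        0.00013483]), 'joint_efforts': array([ 1.36977815e-03, -5.94902945e+01, -3.34928298e+01,  6.98853959e-02,
        1.82920805e-02, -3.27912289e-05]), 'tool_pos': array([ 159.24075719, -603.94634057,  224.97527843]), 'eef_rot': array([-5.89287084e-04,  9.91703263e-01,  1.28546817e-01, -8.34881449e-05]), 'wrist_force': array([-1.05577138,  0.0471477 ,  0.10222565]), 'torque': array([0.01555836, 0.00796954, 0.02832056]), 'gripper_force': 0.0, 'width': 0.9958097063845642}
```

View pics/s0.png

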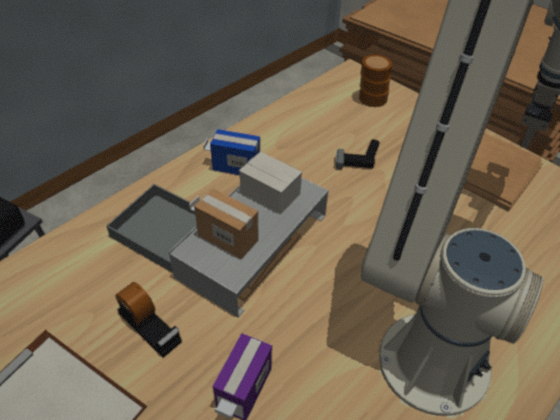

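View pics/t0.png

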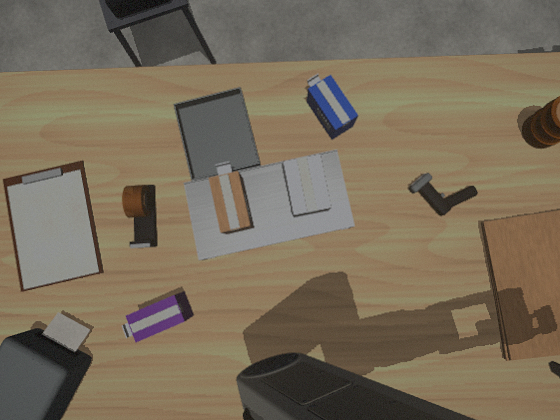

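The side view shows the brown carton at about (227,222) on the shelf, between the tray and the white carton. In the top view its top face is at about (231,202), the thumb lip at (224,168) and the tray at (217,133). Next I'll measure it from crops.

```bash
python3 - <<'E'
from h import *
b=cv2.imread('pics/t0.png');a=cv2.imread('pics/s0.png')
A=cv2.resize(b[80:270,165:365],None,fx=4,fy=4,interpolation=cv2.INTER_CUBIC)[:600]
cv2.imwrite('pics/c1.png',b[80:80+150,165:365].repeat(4,0).repeat(4,1))
cv2.imwrite('pics/c2.png',cv2.resize(a[150:310,100:330],None,fx=3.4,fy=3.4,interpolation=cv2.INTER_CUBIC))
hsv=cv2.cvtColor(b,cv2.COLOR_BGR2HSV)
m=np.zeros(b.shape[:2],np.uint8); m[160:245,200:262]=((hsv[160:245,200:262,1]>90))*255
m=cv2.morphologyEx(m,cv2.MORPH_CLOSE,np.ones((13,13)))
cs=cv2.findContours(m,0,2)[0]; c=max(cs,key=cv2.contourArea)
R=cv2.boxPoints(cv2.minAreaRect(c)); print(R)
P=np.array([onz('top',u,v,205) for u,v in R]);print(P.round(1)); print(np.linalg.norm(P-np.roll(P,1,0),axis=1))
# shelf corners (read by eye) at z=100
for uv in [(185,181),(340,152),(354,227),(204,260)]: print('shelf',uv,onz('top',*uv,100).round(0))
for uv in [(175,102),(242,88),(260,164),(194,180)]: print('tray',uv,onz('top',*uv,45).round(0))
E
```

```text
[[208.4706  177.11761]
 [239.38823 170.24704]
 [252.02351 227.10587]
 [221.10588 233.97644]]
[[586.3 184.7 205. ]
 [599.9 112.9 205. ]
 [467.8  86.7 205. ]
 [454.5 157.4 205. ]]
[134.6025687   73.04368285 134.63318363  71.95985754]
shelf (185, 181) [596. 264. 100.]
shelf (340, 152) [ 658. -133.  100.]
shelf (354, 227) [ 466. -159.  100.]
shelf (204, 260) [395. 218. 100.]
tray (175, 102) [825. 304.  45.]
tray (242, 88) [858. 120.  45.]
tray (260, 164) [645.  76.  45.]
tray (194, 180) [607. 254.  45.]
```

View pics/c1.png

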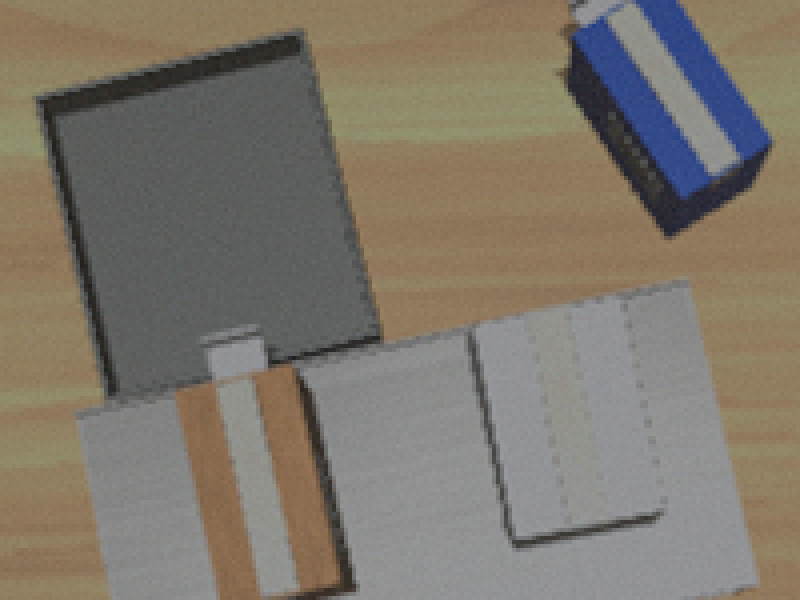

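View pics/c2.png

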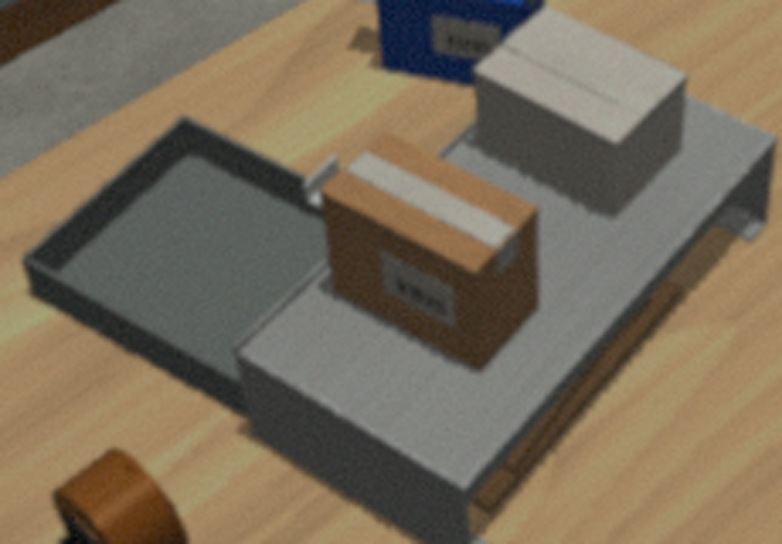

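The crops show the lip gutter at px (215–231, 161–175) in the top view, with the carton front edge from (209,178) to (239,171.5). The carton sits about 20 mm behind the stop lip and the tray lies directly in front.

```bash
cat >> h.py <<'E'
from scipy.spatial.transform import Rotation as Ro
def car(c,yaw,p):
    a=np.deg2rad(yaw); return np.array([c[0]+p[0]*np.cos(a)-p[1]*np.sin(a), c[1]+p[0]*np.sin(a)+p[1]*np.cos(a), 100+p[2]])
def tocar(c,yaw,P):
    a=np.deg2rad(yaw); d=np.array(P)-[c[0],c[1],100]; return np.array([d[0]*np.cos(a)+d[1]*np.sin(a), -d[0]*np.sin(a)+d[1]*np.cos(a), d[2]])
def shift(P,yaw):
    s=sensors.sense(); q=s['eef_rot']; R=Ro.from_quat([q[1],q[2],q[3],q[0]]).as_matrix()
    y=np.rad2deg(np.arctan2(R[1,0],R[0,0]))
    print('shift mm',(R.T@(np.array(P)-s['tool_pos'])).round(1),'turn',round(y-yaw,2),'tz',R[:,2].round(3))
E
python3 - <<'E'
from h import *
c=(527.1,135.4);yaw=11.2
P=onz('top',222.9,162.9,178);print('rim',P,tocar(c,yaw,P))
P=onz('top',*(np.array([235,378])/4+[165,80]),205);print('top front mid',P,tocar(c,yaw,P))
# side: top corners of carton in crop2
for uv in [(325,195),(540,208),(478,275),(380,135)]: 
    P=onz('side',uv[0]/3.4+100,uv[1]/3.4+150,205);print('side',P.round(0),tocar(c,yaw,P).round(0))
P=onz('side',339/3.4+100,160/3.4+150,178);print('rim left end?',P,tocar(c,yaw,P))
for n,uv in (('front lip',(242,352)),): print(onz('side',uv[0]/3.4+100,uv[1]/3.4+150,105))
T=car(c,yaw,(80,0,0));T[2]=270;print(T);shift(T,yaw)
E
```

```text
rim [623.98974351 154.91506182 178.        ] [98.83498877  0.32408403 78.        ]
top front mid [591.19419142 149.2328423  205.        ] [ 65.56034065   1.12010428 105.        ]
side [574. 187. 205.] [ 57.  42. 105.]
side [466.  92. 205.] [-68. -30. 105.]
side [451. 162. 205.] [-70.  40. 105.]
side [593. 124. 205.] [ 62. -24. 105.]
rim left end? [615.72501687 144.30137801 178.        ] [88.66612057 -8.48217    78.        ]
[578.58242312 269.27841279 105.        ]
[605.57641243 150.9387481  270.        ]
shift mm [ 624.1 -616.2  -44.3] turn 3.57 tz [-0.     0.001 -1.   ]
```

>>> servo_tool(
  plan=[
    [0.03, -0.03, -0.044, 0, 0],
    [0.072, -0.071, -0.044, 0, 0],
    [0.114, -0.113, -0.044, 0, 0],
    [0.156, -0.155, -0.044, 0, 0],
    [0.198, -0.197, -0.044, 0, 0],
  ],
)

```text
time_s: 0.72
tool_pos: [301.1, -361.6, 269.4]
eef_rot: [-0.0, 0.992, 0.128, 0.0]
wrist_force: [0.8, -0.2, -0.4]
width: 0.48
gripper_force: 0.0
```

>>> servo_tool(
  plan=[
    [0.042, -0.042, 0, 0, 0],
    [0.084, -0.084, 0, 0, 0],
    [0.126, -0.126, 0, 0, 0],
    [0.168, -0.168, 0, 0, 0],
    [0.21, -0.208, 0, 0, 0],
  ],
)

```text
time_s: 1.35
tool_pos: [451.2, -106.8, 269.6]
eef_rot: [0.0, 0.992, 0.129, 0.0]
wrist_force: [0.9, -0.7, 0.2]
width: 0.005
gripper_force: 0.0
```

>>> servo_tool(
  plan=[
    [0.042, -0.042, 0, 0, 0],
    [0.084, -0.084, 0, 0, 0],
    [0.126, -0.126, 0, 0, 0],
    [0.168, -0.168, 0, 1.8, 0],
    [0.21, -0.208, 0, 3.6, 0],
  ],
)

```text
time_s: 1.98
tool_pos: [601.2, 147.9, 269.3]
eef_rot: [0.0, 0.995, 0.097, -0.0]
wrist_force: [0.8, -0.5, 0.1]
width: 0.002
gripper_force: 0.0
```

```bash
python3 - <<'E'
from h import *
c=(527.1,135.4);yaw=11.2
T=car(c,yaw,(82,0,0));T[2]=270;shift(T,yaw)
s=sensors.sense();print(s['time_s'],s['tool_pos'],s['width'])
a=snap('side');b=snap('top')
A=cv2.resize(a[140:290,140:340],None,fx=3.9,fy=3.9,interpolation=cv2.INTER_CUBIC)
cv2.imwrite('pics/c3.png',A)
E
```

```text
shift mm [ 6.9 -2.2 -0.7] turn -0.06 tz [-0. -0. -1.]
1.975 [601.15586608 147.8665466  269.26157444] 0.002375992442945041
```

View pics/c3.png

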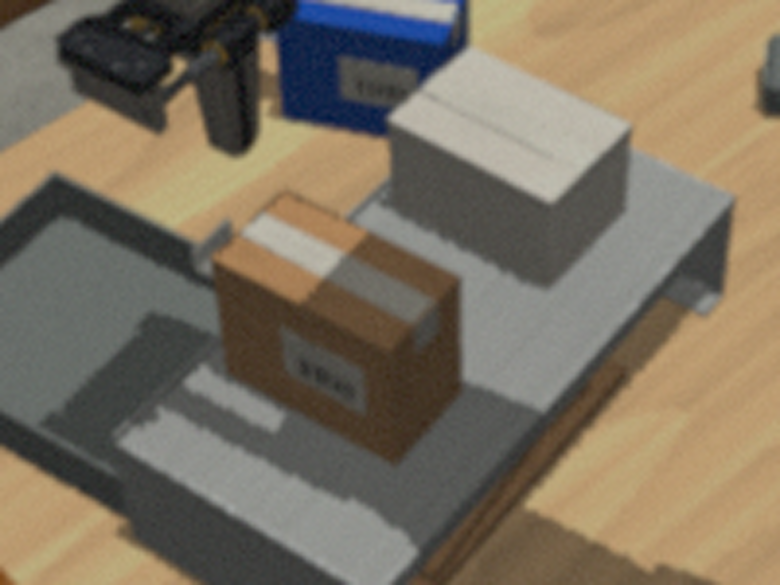

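```bash
python3 - <<'E'
from h import *
s=sensors.sense();c=(527.1,135.4);yaw=11.2
f=lambda P:((proj('side',P)-[140,140])*3.9).round(0).tolist()
a=np.deg2rad(yaw);t=s['tool_pos'];x=np.array([np.cos(a),np.sin(a),0]);y=np.array([-x[1],x[0],0])
print('tip corners',f([t+[0,0,-11]+i*10*x+j*18*y for i in(-1,1) for j in(-1,1)]))
print('carton top',f([car(c,yaw,(i*65,j*35,105)) for i in(-1,1) for j in(-1,1)]))
print('rim z178 ends',f([car(c,yaw,(98,j*17,76)) for j in(-1,1)]))
print('carton bottom',f([car(c,yaw,(i*65,35,0)) for i in(-1,1)]))
E
```

```text
tip corners [[260.0, 132.0], [221.0, 167.0], [234.0, 119.0], [194.0, 154.0]]
carton top [[463.0, 270.0], [391.0, 345.0], [287.0, 181.0], [213.0, 250.0]]
rim z178 ends [[230.0, 211.0], [195.0, 243.0]]
carton bottom [[397.0, 461.0], [229.0, 367.0]]
```

The carton and fingers show the same small offset of about 8 crop px in the side view, so the estimate holds. The rim is at crop (230,222) as predicted, so I'm descending.

>>> servo_tool(
  plan=[
    [0.007, -0.002, 0.02, 0, 0],
    [0.007, -0.002, 0.05, 0, 0],
    [0.007, -0.002, 0.075, 0, 0],
    [0.007, -0.002, 0.084, 0, 0],
    [0.007, -0.002, 0.091, 0, 0],
  ],
)

```text
time_s: 2.7
tool_pos: [606.9, 148.5, 178.1]
eef_rot: [0.0, 0.995, 0.097, -0.0]
wrist_force: [0.1, 0.5, 0.4]
width: 0.008
gripper_force: 0.0
```

```bash
python3 - <<'E'
from h import *
s=sensors.sense();print(s['tool_pos'],s['wrist_force'],tocar((527.1,135.4),11.2,s['tool_pos']))
a=snap('side');b=snap('top')
A=cv2.resize(a[170:270,150:280],None,fx=4,fy=4,interpolation=cv2.INTER_CUBIC)
B=cv2.resize(b[130:230,190:260],None,fx=4,fy=4,interpolation=cv2.INTER_CUBIC)
cv2.imwrite('pics/c4.png',np.hstack([A,B]))
E
```

```text
[606.94572307 148.49058358 178.09486942] [0.06233495 0.49299958 0.40223748] [80.86771468 -2.66750677 78.09486942]
```

View pics/c4.png

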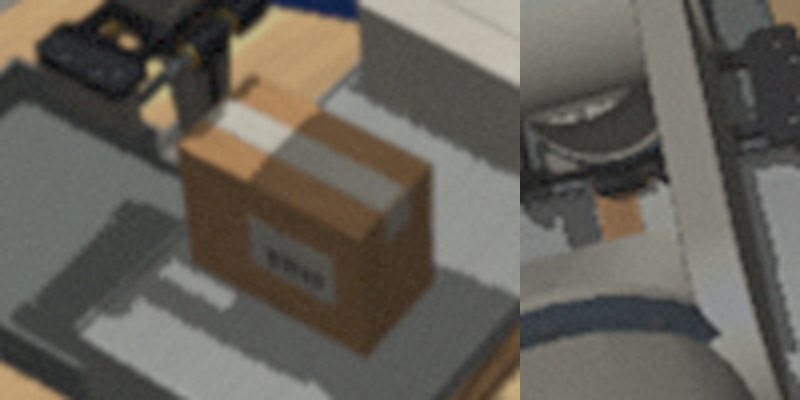

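Both views show the fingers standing behind the gutter rim (crop (150–180, 100–160)) with no contact force. I'll pull out along the arc.

>>> servo_tool(
  plan=[
    [0.006, 0, 0.001, 0, 0],
    [0.01, 0, 0.002, 0, 0],
    [0.014, 0, 0.0035, 0, 0],
    [0.0175, 0, 0.005, 0, 0],
    [0.021, 0, 0.008, 0, 0],
  ],
)

```text
time_s: 3.42
tool_pos: [627.9, 153.4, 170.5]
eef_rot: [-0.0, 0.995, 0.097, 0.0]
wrist_force: [-2.4, 0.8, -0.4]
width: 0.003
gripper_force: 0.6
```

>>> servo_tool(
  plan=[
    [0.003, 0, 0.002, 0, 0],
    [0.0065, 0, 0.005, 0, 0],
    [0.009, 0, 0.008, 0, 0],
    [0.0115, 0, 0.0105, 0, 0],
    [0.0115, 0, 0.0105, 0, 0],
  ],
)

```text
time_s: 4.05
tool_pos: [639.3, 155.6, 159.9]
eef_rot: [-0.0, 0.995, 0.097, 0.0]
wrist_force: [0.1, 0.3, -0.2]
width: 0.008
gripper_force: 0.1
```

```bash
python3 - <<'E'
from h import *
s=sensors.sense();print(s['tool_pos'],s['wrist_force'],tocar((527.1,135.4),11.2,s['tool_pos']))
a=snap('side')
A=cv2.resize(a[160:270,130:280],None,fx=5,fy=5,interpolation=cv2.INTER_CUBIC)
cv2.imwrite('pics/c5.png',A)
f=lambda P:((proj('side',P)-[130,160])*5+[0,10]).round(0).tolist()
c=(527.1,135.4);yaw=11.2
print('carton top',f([car(c,yaw,(i*65,j*35,105)) for i in(-1,1) for j in(-1,1)]))
print('rear bottom',f([car(c,yaw,(-65,35,0)) ]), 'moved 20',f([car(c,yaw,(-45,35,0)) ]))
for th in(.3,.6): print(th,f([car(c,yaw,(61+30*np.cos(th)+68*np.sin(th),j*17,10+68*np.cos(th)-30*np.sin(th))) for j in(-1,1)]))
E
```

```text
[639.31123534 155.61808682 159.92478627] [ 0.1150373   0.33745049 -0.19004993] [114.00123677  -1.96224     59.92478627]
carton top [[644.0, 257.0], [552.0, 352.0], [418.0, 143.0], [323.0, 230.0]]
rear bottom [[559.0, 501.0]] moved 20 [[525.0, 482.0]]
0.3 [[328.0, 185.0], [283.0, 226.0]]
0.6 [[309.0, 197.0], [263.0, 238.0]]
```

View pics/c5.png

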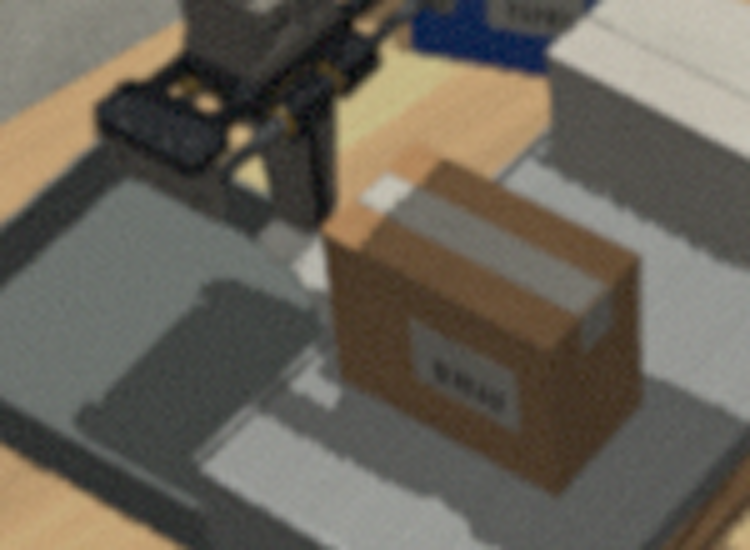

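The carton hasn't moved, and the spout is about 0.6 rad open with its rim end at crop (262,235). Next I'll come in above the panel edge and press it down from inside.

>>> servo_tool(
  plan=[
    [0, 0, -0.012, 0, 0],
    [0, 0, -0.024, 0, 0],
    [-0.007, 0, -0.024, 0, 0],
    [-0.014, 0, -0.024, 0, 0],
    [-0.014, 0, -0.018, 0, 0],
  ],
)

```text
time_s: 4.72
tool_pos: [624.6, 152.7, 178.1]
eef_rot: [-0.0, 0.995, 0.097, 0.0]
wrist_force: [-0.4, 1.0, -0.3]
width: 0.008
gripper_force: 0.0
```

>>> servo_tool(
  plan=[
    [0, 0, 0.008, 0, 0],
    [0.001, 0, 0.014, 0, 0],
    [0.002, 0, 0.02, 0, 0],
    [0.004, 0, 0.026, 0, 0],
    [0.005, 0, 0.032, 0, 0],
  ],
)

```text
time_s: 5.35
tool_pos: [630.1, 153.8, 145.2]
eef_rot: [0.0, 0.995, 0.097, -0.0]
wrist_force: [0.2, -0.3, 0.7]
width: 0.007
gripper_force: 0.4
```

>>> servo_tool(
  plan=[
    [0, 0, 0.005, 0, 0],
    [0.001, 0, 0.009, 0, 0],
    [0.002, 0, 0.013, 0, 0],
    [0.003, 0, 0.016, 0, 0],
    [0.003, 0, 0.018, 0, 0],
  ],
)

```text
time_s: 5.98
tool_pos: [633.1, 154.4, 127.9]
eef_rot: [0.0, 0.995, 0.097, -0.0]
wrist_force: [-1.7, -1.1, 2.6]
width: 0.002
gripper_force: 1.6
```

```bash
python3 - <<'E'
from h import *
s=sensors.sense();print(s['tool_pos'],s['wrist_force'],tocar((527.1,135.4),11.2,s['tool_pos']))
E
```

```text
[633.1109889  154.39888455 127.89031741] [-1.72047049 -1.14132474  2.6294284 ] [107.6822621   -1.95392191  27.89031741]
```

>>> servo_tool(
  plan=[
    [0, 0, 0.001, 0, 0],
    [0, 0, 0.002, 0, 0],
    [0, 0, 0.002, 0, 0],
    [0, 0, 0.002, 0, 0],
    [0, 0, 0.002, 0, 0],
  ],
)

```text
time_s: 6.6
tool_pos: [633.4, 154.5, 126.9]
eef_rot: [-0.0, 0.995, 0.097, 0.0]
wrist_force: [-2.3, -0.7, 5.9]
width: 0.003
gripper_force: 3.1
```

The force rises to 5.9 N without further travel, so the spout is at its stop. Next: up, over and behind the carton, with the fingers slightly spread.

>>> servo_tool(
  plan=[
    [0, 0, -0.05, 0, 0],
    [0, 0, -0.1, 0, 0.02],
    [0, -0.002, -0.14, 0, 0.03],
    [-0.04, -0.002, -0.145, 0, 0.03],
    [-0.095, -0.002, -0.145, 0, 0.03],
  ],
)

```text
time_s: 7.22
tool_pos: [539.6, 138.0, 271.9]
eef_rot: [-0.0, 0.995, 0.097, 0.001]
wrist_force: [-0.5, 0.0, 0.5]
width: 0.323
gripper_force: 0.0
```

>>> servo_tool(
  plan=[
    [-0.055, 0, 0, 0, 0.03],
    [-0.11, 0, 0, 0, 0.03],
    [-0.11, 0, 0.025, 0, 0.03],
    [-0.11, 0, 0.06, 0, 0.03],
    [-0.11, 0, 0.07, 0, 0.03],
  ],
)

```text
time_s: 7.85
tool_pos: [430.6, 116.4, 199.8]
eef_rot: [0.0, 0.995, 0.097, -0.001]
wrist_force: [-0.1, -0.7, -0.3]
width: 0.33
gripper_force: 0.0
```

```bash
python3 - <<'E'
from h import *
s=sensors.sense();print(s['time_s'],s['tool_pos'],s['wrist_force'],tocar((527.1,135.4),11.2,s['tool_pos']))
a=snap('side');b=snap('top')
A=cv2.resize(a[150:270,110:270],None,fx=4,fy=4,interpolation=cv2.INTER_CUBIC)
B=b[120:240,180:220].repeat(4,0).repeat(4,1)
cv2.imwrite('pics/c6.png',np.hstack([A,B]))
f=lambda P:((proj('side',P)-[110,150])*4+[0,8]).round(0).tolist()
c=(527.1,135.4);yaw=11.2;th=1.45
print('carton top',f([car(c,yaw,(i*65,j*35,105)) for i in(-1,1) for j in(-1,1)]))
for th in (1.3,1.45):print('panel end y+-28',f([car(c,yaw,(61+58*np.sin(th),j*28,10+58*np.cos(th))) for j in(-1,1)]))
E
```

```text
7.85 [430.56804295 116.38307692 199.8314092 ] [-0.05799382 -0.6683144  -0.27558276] [-9.83872606e+01  9.50733116e-02  9.98314092e+01]
carton top [[595.0, 245.0], [522.0, 322.0], [415.0, 154.0], [338.0, 224.0]]
panel end y+-28 [[351.0, 219.0], [292.0, 273.0]]
panel end y+-28 [[350.0, 227.0], [292.0, 281.0]]
```

View pics/c6.png

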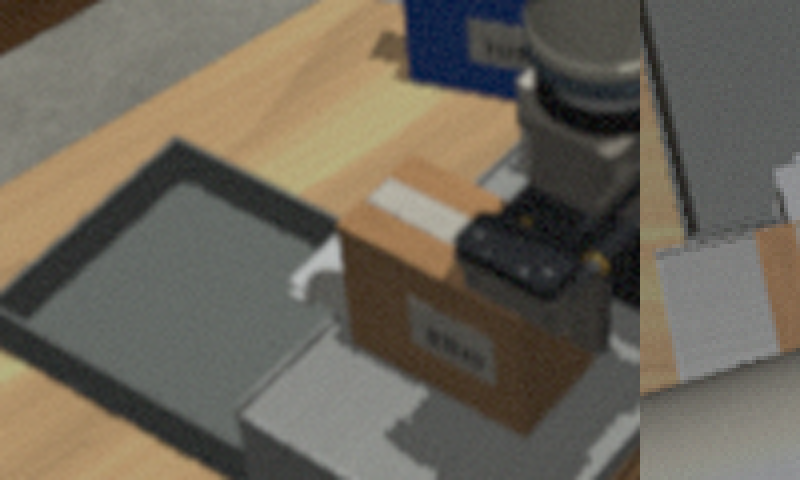

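The spout is fully out, with the panel corner at crop (292,283) as predicted for 1.45 rad. The fingers stand behind the rear wall, so I'll push to the stop lip, watching the force.

>>> servo_tool(
  plan=[
    [0.01, 0, 0, 0, 0.03],
    [0.018, 0, 0, 0, 0.03],
    [0.022, 0, 0, 0, 0.03],
    [0.026, 0, 0, 0, 0.03],
    [0.03, 0, 0, 0, 0.03],
  ],
)

```text
time_s: 8.57
tool_pos: [459.5, 122.2, 201.0]
eef_rot: [0.0, 0.995, 0.097, -0.002]
wrist_force: [-7.8, -1.3, 5.7]
width: 0.324
gripper_force: 3.8
```

>>> servo_tool(
  plan=[
    [0.002, 0, 0, 0, 0.03],
    [0.004, 0, 0, 0, 0.03],
    [0.006, 0, 0, 0, 0.03],
    [0.007, 0, 0, 0, 0.03],
    [0.008, 0, 0, 0, 0.03],
  ],
)

```text
time_s: 9.2
tool_pos: [467.3, 123.7, 201.0]
eef_rot: [0.0, 0.995, 0.097, -0.002]
wrist_force: [-6.7, -1.1, 5.6]
width: 0.33
gripper_force: 3.6
```

```bash
cat >> h.py <<'E'
C=(527.1,135.4);YAW=11.2
def wall(f=None):
    im=snap('side',f).astype(float)
    hsv=cv2.cvtColor(im.astype(np.uint8),cv2.COLOR_BGR2HSV)
    m=((hsv[...,0]<20)&(hsv[...,1]>95)).astype(np.uint8)*255
    roi=np.zeros_like(m); roi[165:270,150:265]=255; m&=roi
    m[(im.sum(2)>330)]=0
    m=cv2.morphologyEx(cv2.morphologyEx(m,2,np.ones((2,2))),3,np.ones((11,11)))
    c=max(cv2.findContours(m,0,2)[0],key=cv2.contourArea)
    h=cv2.convexHull(c); q=cv2.approxPolyDP(h,3,True)[:,0]
    a=np.deg2rad(YAW);x=np.array([np.cos(a),np.sin(a),0]);n=np.array([-x[1],x[0],0])
    p0=np.array([C[0],C[1],100])+35*n
    for u,v in q:
        o,d=ray('side',u,v-2); P=o+d*((p0-o)@n)/(d@n); print((u,v),tocar(C,YAW,P).round(0))
E
python3 - <<'E'
from h import *
wall('w1.png')
E
```

```text
(np.int32(191), np.int32(205)) [ 76.  35. 102.]
(np.int32(253), np.int32(220)) [-100.   35.  161.]
(np.int32(252), np.int32(240)) [-96.  35.  93.]
(np.int32(235), np.int32(255)) [-45.  35.   5.]
(np.int32(195), np.int32(231)) [75. 35. 12.]
```

The carton has slid about 10 mm to the stop lip and is just starting to tip. I'll follow the tipping arc about the lip.

>>> servo_tool(
  plan=[
    [0.008, 0, -0.0095, 0, 0.03],
    [0.016, 0, -0.019, 0, 0.03],
    [0.0217, 0, -0.0245, 0, 0.03],
    [0.0274, 0, -0.0295, 0, 0.03],
    [0.034, 0, -0.0345, 0, 0.03],
  ],
)

```text
time_s: 9.88
tool_pos: [502.3, 130.6, 236.0]
eef_rot: [0.0, 0.995, 0.097, -0.0]
wrist_force: [-5.6, -2.1, 4.9]
width: 0.328
gripper_force: 3.4
```

```bash
python3 - <<'E'
from h import *
wall('w2.png')
E
```

```text
(np.int32(236), np.int32(192)) [-58.  35. 220.]
(np.int32(250), np.int32(224)) [-92.  35. 143.]
(np.int32(243), np.int32(235)) [-72.  35.  94.]
(np.int32(231), np.int32(243)) [-36.  35.  42.]
(np.int32(195), np.int32(233)) [76. 35.  4.]
(np.int32(180), np.int32(199)) [109.  35. 102.]
```

Tilt is 0.33 rad about the foot at x=76, as planned. Continuing.

>>> servo_tool(
  plan=[
    [0.006, 0, -0.0045, 0, 0.03],
    [0.0125, 0, -0.0085, 0, 0.03],
    [0.019, 0, -0.0125, 0, 0.03],
    [0.026, 0, -0.016, 0, 0.03],
    [0.033, 0, -0.019, 0, 0.03],
  ],
)

```text
time_s: 10.55
tool_pos: [535.4, 137.2, 255.5]
eef_rot: [-0.0, 0.995, 0.097, 0.001]
wrist_force: [-4.3, -0.5, 8.0]
width: 0.329
gripper_force: 4.1
```

>>> servo_tool(
  plan=[
    [0.004, 0, -0.0015, 0, 0.03],
    [0.0075, 0, -0.003, 0, 0.03],
    [0.011, 0, -0.004, 0, 0.03],
    [0.0145, 0, -0.005, 0, 0.03],
    [0.018, 0, -0.006, 0, 0.03],
  ],
)

```text
time_s: 11.18
tool_pos: [553.7, 140.8, 262.4]
eef_rot: [-0.0, 0.995, 0.097, 0.001]
wrist_force: [-4.2, -0.7, 13.1]
width: 0.328
gripper_force: 6.0
```

```bash
cat >> h.py <<'E'
def brass(n):
    im=snap(n); hsv=cv2.cvtColor(im,cv2.COLOR_BGR2HSV)
    P=np.array([car(C,YAW,p) for p in [(95,-80,-95),(95,100,-95),(310,100,-95),(310,-80,-95)]])
    roi=np.zeros(im.shape[:2],np.uint8);cv2.fillConvexPoly(roi,cv2.convexHull(proj(n,P).astype(np.int32)),255)
    m=((hsv[...,1]>80)&(roi>0)).astype(np.uint8)
    k,_,st,ct=cv2.connectedComponentsWithStats(m)
    print(n,[(st[i,4],ct[i].round(0).tolist()) for i in range(1,k) if st[i,4]>4])
E
python3 - <<'E'
from h import *
wall('w3.png');brass('side')
s=sensors.sense();print(s['time_s'],s['tool_pos'],s['wrist_force'])
E
```

```text
(np.int32(217), np.int32(176)) [-11.  35. 239.]
(np.int32(241), np.int32(211)) [-69.  35. 170.]
(np.int32(225), np.int32(228)) [-21.  35.  85.]
(np.int32(195), np.int32(232)) [75. 35.  8.]
(np.int32(171), np.int32(199)) [140.  35.  85.]
(np.int32(189), np.int32(183)) [ 73.  35. 174.]
side [(np.int32(513), [195.0, 219.0]), (np.int32(44), [166.0, 209.0]), (np.int32(48), [144.0, 221.0]), (np.int32(51), [156.0, 222.0]), (np.int32(51), [166.0, 237.0])]
11.275 [554.03620158 140.87672958 262.56253666] [-4.2402136  -1.00974481 11.78431839]
```

```bash
python3 - <<'E'
from h import *
a=snap('side')
cv2.imwrite('pics/c7.png',cv2.resize(a[150:270,100:260],None,fx=5,fy=5,interpolation=cv2.INTER_CUBIC))
E
```

```text
(no output)
```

View pics/c7.png

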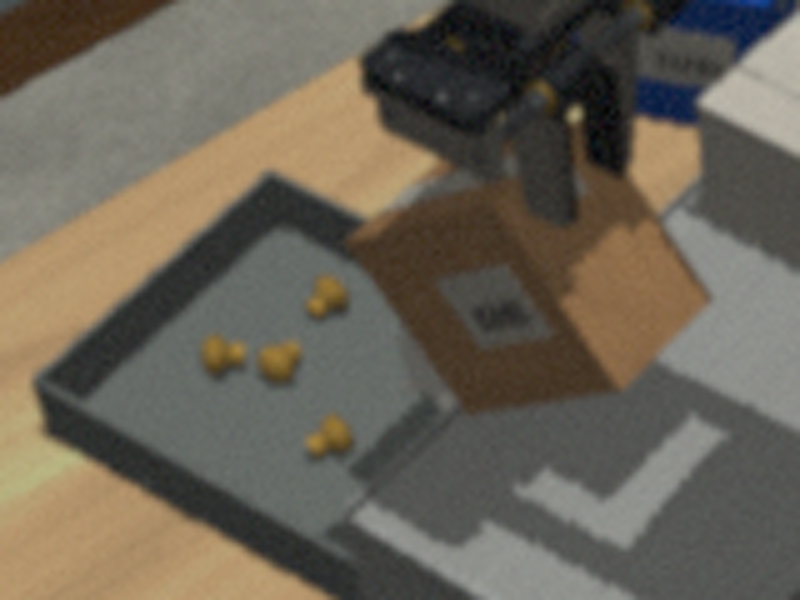

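Four knobs lie in the tray at crop (330,297), (222,355), (280,362) and (332,437). The carton is tilted about 40°, so I'll go slightly further and hold.

>>> servo_tool(
  plan=[
    [0.002, 0, -0.0005, 0, 0.03],
    [0.004, 0, -0.001, 0, 0.03],
    [0.006, 0, -0.0015, 0, 0.03],
    [0.008, 0, -0.002, 0, 0.03],
    [0.008, 0, -0.002, 0, 0.03],
  ],
)

```text
time_s: 11.95
tool_pos: [562.0, 142.4, 264.9]
eef_rot: [-0.0, 0.995, 0.097, 0.002]
wrist_force: [-5.2, -0.8, 14.5]
width: 0.327
gripper_force: 6.5
```

```bash
python3 - <<'E'
from h import *
wall();brass('side');s=sensors.sense();print(s['wrist_force'],s['tool_pos'])
E
```

```text
(np.int32(213), np.int32(174)) [ -0.  35. 239.]
(np.int32(239), np.int32(208)) [-64.  35. 176.]
(np.int32(224), np.int32(225)) [-19.  35.  94.]
(np.int32(194), np.int32(231)) [78. 35. 10.]
(np.int32(170), np.int32(198)) [143.  35.  86.]
(np.int32(188), np.int32(183)) [ 76.  35. 172.]
side [(np.int32(507), [193.0, 218.0]), (np.int32(45), [164.0, 208.0]), (np.int32(98), [149.0, 218.0]), (np.int32(52), [165.0, 237.0])]
[-4.24312903 -1.9279058  14.32171223] [561.91303125 142.39664925 264.89889783]
```

>>> servo_tool(
  plan=[
    [0.001, 0, 0, 0, 0.03],
    [0.002, 0, -0.0005, 0, 0.03],
    [0.003, 0, -0.0005, 0, 0.03],
    [0.004, 0, -0.001, 0, 0.03],
    [0.005, 0, -0.001, 0, 0.03],
  ],
)

```text
time_s: 12.68
tool_pos: [567.0, 143.4, 266.1]
eef_rot: [-0.0, 0.995, 0.097, 0.002]
wrist_force: [-3.7, -0.5, 16.1]
width: 0.329
gripper_force: 7.2
```

```bash
python3 - <<'E'
from h import *
wall();brass('side');brass('top');s=sensors.sense();print(s['wrist_force'],s['tool_pos'])
E
```

```text
(np.int32(212), np.int32(173)) [  2.  35. 240.]
(np.int32(233), np.int32(198)) [-50.  35. 197.]
(np.int32(230), np.int32(215)) [-38.  35. 138.]
(np.int32(222), np.int32(224)) [-13.  35.  93.]
(np.int32(194), np.int32(232)) [79. 35.  6.]
(np.int32(169), np.int32(199)) [147.  35.  81.]
side [(np.int32(495), [192.0, 217.0]), (np.int32(45), [164.0, 208.0]), (np.int32(100), [149.0, 218.0]), (np.int32(50), [166.0, 237.0])]
top [(np.int32(44), [233.0, 116.0]), (np.int32(12), [250.0, 122.0]), (np.int32(43), [247.0, 137.0])]
[-5.08355929 -2.58984677 14.90477144] [567.1061482  143.43523574 266.17135085]
```

```bash
python3 - <<'E'
from h import *
for n,l in(('side',[(164,208),(144,221),(156,221),(166,237)]),('top',[(233,116),(250,122),(247,137)])):
    for u in l: print(n,u,onz(n,u[0],u[1]-(2 if n=='side' else 0),14).round(0))
E
```

```text
side (164, 208) [793. 145.  14.]
side (144, 221) [791. 213.  14.]
side (156, 221) [769. 190.  14.]
side (166, 237) [704. 205.  14.]
top (233, 116) [790. 150.  14.]
top (250, 122) [771. 103.  14.]
top (247, 137) [728. 112.  14.]
```

The side view gives four knobs. The top view adds two more at (771,103) and (728,112) that the carton hides from the side, so all six are out and inside the tray. I'll lower back along the same arc.

>>> servo_tool(
  plan=[
    [-0.005, 0, 0.001, 0, 0.03],
    [-0.013, 0, 0.003, 0, 0.03],
    [-0.022, 0, 0.006, 0, 0.03],
    [-0.031, 0, 0.009, 0, 0.03],
    [-0.037, 0, 0.012, 0, 0.03],
  ],
)

```text
time_s: 13.45
tool_pos: [529.2, 136.0, 252.6]
eef_rot: [-0.0, 0.995, 0.097, 0.001]
wrist_force: [-5.1, -0.7, 8.9]
width: 0.328
gripper_force: 4.4
```

>>> servo_tool(
  plan=[
    [-0.007, 0, 0.004, 0, 0.03],
    [-0.014, 0, 0.008, 0, 0.03],
    [-0.02, 0, 0.0115, 0, 0.03],
    [-0.027, 0, 0.016, 0, 0.03],
    [-0.033, 0, 0.0205, 0, 0.03],
  ],
)

```text
time_s: 14.08
tool_pos: [496.4, 129.6, 231.2]
eef_rot: [-0.0, 0.995, 0.097, 0.0]
wrist_force: [-4.5, -0.4, 3.0]
width: 0.323
gripper_force: 2.6
```

>>> servo_tool(
  plan=[
    [-0.006, 0, 0.005, 0, 0.03],
    [-0.012, 0, 0.011, 0, 0.03],
    [-0.018, 0, 0.018, 0, 0.03],
    [-0.023, 0, 0.024, 0, 0.03],
    [-0.028, 0, 0.03, 0, 0.03],
  ],
)

```text
time_s: 14.7
tool_pos: [468.9, 124.0, 200.6]
eef_rot: [-0.0, 0.995, 0.097, 0.0]
wrist_force: [-0.4, 0.2, 0.6]
width: 0.328
gripper_force: 0.0
```

```bash
python3 - <<'E'
from h import *
wall();s=sensors.sense();print(s['wrist_force'],s['tool_pos'])
E
```

```text
(np.int32(190), np.int32(204)) [ 79.  35. 104.]
(np.int32(252), np.int32(219)) [-97.  35. 162.]
(np.int32(252), np.int32(238)) [-96.  35. 100.]
(np.int32(236), np.int32(255)) [-48.  35.   7.]
(np.int32(195), np.int32(233)) [76. 35.  4.]
[-1.0380816   0.23434085 -0.67251492] [468.14088098 123.8200338  199.98681668]
```

>>> servo_tool(
  plan=[
    [-0.02, 0, 0, 0, 0.03],
    [-0.04, 0, -0.005, 0, 0.03],
    [-0.055, 0, -0.04, 0, 0.03],
    [-0.06, 0.03, -0.09, 0, 0.03],
    [-0.06, 0.08, -0.13, 0, 0.03],
  ],
)

```text
time_s: 15.38
tool_pos: [425.9, 35.0, 332.5]
eef_rot: [-0.0, 0.995, 0.099, 0.002]
wrist_force: [1.3, -0.6, 0.6]
width: 0.329
gripper_force: 0.0
```

>>> servo_tool(
  plan=[
    [0, 0.05, 0, 0, 0.03],
    [0, 0.11, 0, 0, 0.03],
    [0, 0.17, 0, 0, 0.03],
    [0, 0.23, 0, 0, 0.03],
    [0, 0.29, 0, 0, 0.03],
  ],
)

```text
time_s: 16.0
tool_pos: [482.2, -251.9, 330.5]
eef_rot: [0.001, 0.995, 0.097, 0.001]
wrist_force: [1.2, 0.5, 1.0]
width: 0.324
gripper_force: 0.0
```

```bash
python3 - <<'E'
from h import *
wall('w9.png');brass('side');brass('top')
a=snap('side');b=snap('top','t9.png')
A=cv2.resize(a[150:270,105:265],None,fx=3,fy=3,interpolation=cv2.INTER_CUBIC)
B=cv2.resize(b[80:200,170:270],None,fx=3,fy=3,interpolation=cv2.INTER_CUBIC)
cv2.imwrite('pics/c8.png',np.hstack([A,B]))
f=lambda P:((proj('side',P)-[105,150])*3+[0,6]).round(0).tolist()
print('upright at +11',f([car(C,YAW,(11+i*65,j*35,k)) for k in(105,0) for i in(-1,1) for j in(-1,1)]))
print('lip z105',f([car(C,YAW,(11+65+3,j,5)) for j in(-60,60)]))
E
```

```text
(np.int32(191), np.int32(205)) [ 76.  35. 102.]
(np.int32(251), np.int32(212)) [-95.  35. 182.]
(np.int32(252), np.int32(238)) [-96.  35. 100.]
(np.int32(236), np.int32(255)) [-48.  35.   7.]
(np.int32(195), np.int32(233)) [76. 35.  4.]
side [(np.int32(46), [164.0, 208.0]), (np.int32(375), [201.0, 224.0]), (np.int32(101), [149.0, 218.0]), (np.int32(50), [166.0, 237.0])]
top [(np.int32(7), [244.0, 98.0]), (np.int32(41), [213.0, 112.0]), (np.int32(44), [233.0, 116.0]), (np.int32(12), [250.0, 122.0]), (np.int32(43), [216.0, 122.0]), (np.int32(45), [247.0, 137.0]), (np.int32(44), [213.0, 147.0]), (np.int32(45), [251.0, 150.0]), (np.int32(115), [233.0, 171.0]), (np.int32(107), [213.0, 175.0])]
upright at +11 [[449.0, 178.0], [394.0, 235.0], [315.0, 110.0], [258.0, 162.0], [451.0, 268.0], [399.0, 324.0], [324.0, 200.0], [270.0, 252.0]]
lip z105 [[339.0, 177.0], [247.0, 266.0]]
```

View pics/c8.png

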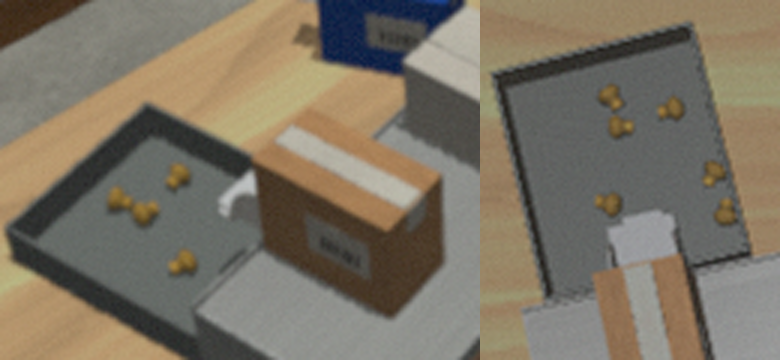

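All six knobs lie in the tray and the carton is upright with the spout out. To check it's flat and not sitting on the lip, I'll compare its edge slopes with the first picture.

```bash
python3 - <<'E'
from h import *
def edges(im):
    sat=cv2.cvtColor(cv2.GaussianBlur(im,(3,3),0),cv2.COLOR_BGR2HSV)[...,1].astype(float)
    a=np.deg2rad(YAW);x=np.array([np.cos(a),np.sin(a),0]);n=np.array([-x[1],x[0],0]);p0=np.array([C[0],C[1],100])+35*n
    def back(u,v):
        o,d=ray('side',u,v-2);return tocar(C,YAW,o+d*((p0-o)@n)/(d@n))
    def cross(l):
        j=np.argmax(np.abs(np.diff(l)));w=np.abs(np.diff(l))[max(j-2,0):j+3];return max(j-2,0)+(w*np.arange(len(w))).sum()/w.sum()+.5
    for tag,vs,us in(('front',range(212,228),(186,206)),):
        Q=np.array([back(us[0]+cross(sat[v,us[0]:us[1]]),v) for v in vs])
        print(tag,'x at z50',Q[:,0].mean().round(1),'lean deg',np.rad2deg(np.median(np.gradient(Q[:,0]))/np.median(np.gradient(Q[:,2]))).round(2), 'fit',np.rad2deg(np.polyfit(Q[:,2],Q[:,0],1)[0]).round(2))
    Q=[]
    for u in range(204,230):
        v0=int(237+(u-200)*.56); Q.append(back(u,v0-9+cross(sat[v0-9:v0+9,u])))
    Q=np.array(Q);p=np.polyfit(Q[:,0],Q[:,2],1);print('bottom slope deg',np.rad2deg(p[0]).round(2),'z at x=70,-40',np.polyval(p,[70,-40]).round(1),'res',np.std(Q[:,2]-np.polyval(p,Q[:,0])).round(1))
edges(cv2.imread('pics/s0.png'));edges(np.mean([snap('side') for _ in range(4)],0).astype(np.uint8))
b0=cv2.imread('pics/t0.png')
for f in('t0.png','t9.png'):
    b=cv2.imread('pics/'+f);hsv=cv2.cvtColor(b,cv2.COLOR_BGR2HSV);m=np.zeros(b.shape[:2],np.uint8);m[160:245,200:262]=(hsv[160:245,200:262,1]>90)*255
    m=cv2.morphologyEx(m,3,np.ones((13,13)));c=max(cv2.findContours(m,0,2)[0],key=cv2.contourArea)
    P=np.array([onz('top',u,v,205) for u,v in cv2.boxPoints(cv2.minAreaRect(c))]);print(f,P.mean(0).round(1),tocar(C,YAW,P.mean(0)).round(1),P.round(0)[:,:2].tolist())
E
```

```text
front x at z50 66.4 lean deg -0.21 fit 1.07
bottom slope deg -5.81 z at x=70,-40 [-0.7 10.5] res 7.2
front x at z50 82.0 lean deg -2.34 fit -1.84
bottom slope deg -0.23 z at x=70,-40 [3.3 3.7] res 0.3
t0.png [527.1 135.4 205. ] [  0.   0. 105.] [[586.0, 185.0], [600.0, 113.0], [468.0, 87.0], [454.0, 157.0]]
t9.png [542.6 140.  205. ] [ 16.    1.5 105. ] [[603.0, 187.0], [615.0, 118.0], [482.0, 93.0], [470.0, 161.0]]
```

```bash
python3 - <<'E'
from h import *
a=np.deg2rad(YAW);x=np.array([np.cos(a),np.sin(a),0]);n=np.array([-x[1],x[0],0]);p0=np.array([C[0],C[1],100])+35*n
def back(u,v):
    o,d=ray('side',u,v-2);return tocar(C,YAW,o+d*((p0-o)@n)/(d@n))
def fit(im,du,dv):
    sat=cv2.cvtColor(cv2.GaussianBlur(im,(3,3),0),cv2.COLOR_BGR2HSV)[...,1].astype(float)
    def sub(l,t=70): # outside->inside first crossing
        j=np.argmax(l>t); return j-(l[j]-t)/(l[j]-l[j-1]+1e-9)
    F=np.array([(183+du+sub(sat[v,183+du:215]),v) for v in range(211+dv,229+dv)])
    B=np.array([(u,268-sub(sat[:269,u][::-1][:45])) for u in range(200+du,230+du)])
    R=np.array([(262-sub(sat[v,:263][::-1][:30]),v) for v in range(222+dv,234+dv)])
    for t,q,ax in(('front',F,1),('bottom',B,0),('rear far',R,1)):
        L=cv2.fitLine(q.astype(np.float32),cv2.DIST_HUBER,0,.01,.01)[:,0]; r=np.abs((q-L[2:])@[-L[1],L[0]])
        P=[back(*(L[2:]+k*L[:2])) for k in(-8,8)];d=P[1]-P[0]
        print(t,'img angle',round(float(np.degrees(np.arctan2(L[1],L[0]))%180),2),'mean',L[2:].round(1),'med res',np.median(r).round(2),'n<1px',(r<1).sum(),len(r))
for f,du,dv in(('s0',4,2),('w1',0,0),('w9',0,0)): print(f);fit(cv2.imread(f'pics/{f}.png'),du,dv)
print('now');fit(np.mean([snap('side') for _ in range(4)],0).astype(np.uint8),0,0)
def pa(P): p=proj('side',np.array(P));d=p[1]-p[0];return round(float(np.degrees(np.arctan2(d[1],d[0]))%180),2)
for nm,dx,t,yw in(('flat s0',0,0,YAW),('flat now',16,0,YAW),('flat now yaw10',16,0,10.),('lip now',16,-2.2,YAW),('lip yaw10',16,-2.2,10.)):
    b=np.deg2rad(t);c2=car(C,YAW,(dx,0,0))[:2]
    g=lambda X,Y,Z:car(c2,yw,(X*np.cos(b)+Z*np.sin(b),Y,Z*np.cos(b)-X*np.sin(b)))
    print(nm,'front',pa([g(65,35,90),g(65,35,20)]),'bottom',pa([g(60,35,0),g(-30,35,0)]),'rear',pa([g(-65,-35,80),g(-65,-35,30)]))
E
```

```text
s0
front img angle 81.8 mean [196.6 222.6] med res 0.09 n<1px 18 18
bottom img angle 28.94 mean [218.5 246.1] med res 0.1 n<1px 30 30
rear far img angle 88.36 mean [256.9 229.4] med res 0.04 n<1px 12 12
w1
front img angle 84.6 mean [192.2 219.4] med res 0.18 n<1px 18 18
bottom img angle 29.05 mean [214.5 243.8] med res 0.04 n<1px 30 30
rear far img angle 91.51 mean [252.6 227.2] med res 0.06 n<1px 12 12
w9
front img angle 82.66 mean [191.6 220.6] med res 0.14 n<1px 18 18
bottom img angle 29.23 mean [217.  245.2] med res 0.04 n<1px 30 30
rear far img angle 89.57 mean [251.5 226.8] med res 0.04 n<1px 12 12
now
front img angle 83.66 mean [191.4 219.3] med res 0.17 n<1px 18 18
bottom img angle 29.15 mean [214.5 243.8] med res 0.04 n<1px 30 30
rear far img angle 89.01 mean [251.5 226.8] med res 0.03 n<1px 12 12
flat s0 front 82.39 bottom 29.14 rear 89.45
flat now front 81.86 bottom 29.16 rear 88.81
flat now yaw10 front 81.89 bottom 30.3 rear 88.8
lip now front 84.26 bottom 30.43 rear 91.61
lip yaw10 front 84.23 bottom 31.56 rear 91.56
```

Edge slopes are ambiguous: the bottom edge says flat, but the verticals lean back by 1–2°. The front foot may be sitting on the 5 mm stop lip, so I'll nudge the carton back from the front, above the spout, to be sure.

```bash
python3 - <<'E'
from h import *
T=car(C,YAW,(110,0,0));T[2]=300;shift(T,YAW)
E
```

```text
shift mm [ 229.4 -368.    30.4] turn 0.03 tz [ 0. -0. -1.]
```

>>> servo_tool(
  plan=[
    [0.03, -0.045, 0, 0, 0],
    [0.058, -0.092, 0, 0, 0],
    [0.086, -0.138, 0, 0, 0],
    [0.115, -0.184, 0, 0, 0],
    [0.144, -0.23, 0, 0, 0],
  ],
)

```text
time_s: 17.27
tool_pos: [578.6, 6.1, 330.4]
eef_rot: [0.0, 0.995, 0.098, 0.0]
wrist_force: [1.1, -1.0, 1.0]
width: 0.006
gripper_force: 0.0
```

>>> servo_tool(
  plan=[
    [0.03, -0.046, 0, 0, 0],
    [0.058, -0.092, 0, 0, 0],
    [0.085, -0.138, 0.03, 0, 0],
    [0.085, -0.138, 0.075, 0, 0],
    [0.085, -0.138, 0.12, 0, 0],
  ],
)

```text
time_s: 17.9
tool_pos: [634.8, 157.3, 208.9]
eef_rot: [-0.0, 0.995, 0.098, 0.0]
wrist_force: [-0.5, -0.6, 0.4]
width: 0.003
gripper_force: 0.0
```

```bash
python3 - <<'E'
from h import *
s=sensors.sense();print(s['tool_pos'],s['wrist_force'],tocar(C,YAW,s['tool_pos']))
E
```

```text
[634.79624694 157.26550357 208.86390399] [-0.48803659 -0.56856042  0.38884441] [109.89222055   0.5307678  108.86390399]
```

Down 20 mm, so the tip is at z 78 above the shelf, then push back to center x of about 79.

>>> servo_tool(
  plan=[
    [0, 0, 0.02, 0, 0],
    [-0.006, 0, 0.02, 0, 0],
    [-0.012, 0, 0.02, 0, 0],
    [-0.016, 0, 0.02, 0, 0],
    [-0.02, 0, 0.02, 0, 0],
  ],
)

```text
time_s: 18.52
tool_pos: [616.1, 152.2, 191.7]
eef_rot: [-0.0, 0.995, 0.097, 0.002]
wrist_force: [4.3, 1.4, 2.3]
width: 0.003
gripper_force: 1.7
```

>>> servo_tool(
  plan=[
    [-0.002, 0, 0, 0, 0],
    [-0.004, 0, 0, 0, 0],
    [-0.007, 0, 0, 0, 0],
    [-0.01, 0, 0, 0, 0],
    [-0.01, 0, 0, 0, 0],
  ],
)

```text
time_s: 19.15
tool_pos: [605.5, 150.2, 190.4]
eef_rot: [-0.0, 0.995, 0.097, 0.0]
wrist_force: [4.3, 0.3, 4.0]
width: 0.005
gripper_force: 2.2
```

>>> servo_tool(
  plan=[
    [0.006, 0, 0, 0, 0],
    [0.02, 0, 0, 0, 0],
    [0.025, 0, -0.03, 0, 0],
    [0.025, 0, -0.09, 0, 0],
    [0.025, 0.01, -0.15, 0, 0],
  ],
)

```text
time_s: 19.77
tool_pos: [631.8, 145.5, 340.7]
eef_rot: [0.0, 0.995, 0.098, -0.001]
wrist_force: [0.8, -0.7, 0.8]
width: 0.002
gripper_force: 0.0
```

>>> servo_tool(
  plan=[
    [-0.02, 0.05, 0, 0, 0],
    [-0.04, 0.1, 0, 0, 0],
    [-0.06, 0.15, 0, 0, 0],
    [-0.08, 0.2, 0, 0, 0],
    [-0.1, 0.25, 0, 0, 0],
  ],
)

```text
time_s: 20.4
tool_pos: [581.9, -121.1, 339.6]
eef_rot: [-0.0, 0.995, 0.097, -0.001]
wrist_force: [0.3, -0.1, -0.6]
width: 0.006
gripper_force: 0.0
```

>>> servo_tool(
  plan=[
    [-0.02, 0.05, 0, 0, 0],
    [-0.04, 0.1, 0, 0, 0],
    [-0.06, 0.15, 0, 0, 0],
    [-0.06, 0.15, 0, 0, 0],
    [-0.06, 0.15, 0, 0, 0],
  ],
)

```text
time_s: 21.02
tool_pos: [552.5, -278.1, 339.5]
eef_rot: [-0.001, 0.995, 0.097, -0.001]
wrist_force: [-0.8, 1.2, -0.7]
width: 0.005
gripper_force: 0.0
```

```bash
python3 - <<'E'
from h import *
b=snap('top','t10.png');snap('side','w10.png')
for f in('t9.png','t10.png'):
    b=cv2.imread('pics/'+f);hsv=cv2.cvtColor(b,cv2.COLOR_BGR2HSV);m=np.zeros(b.shape[:2],np.uint8);m[160:245,200:262]=(hsv[160:245,200:262,1]>90)*255
    m=cv2.morphologyEx(m,3,np.ones((13,13)));c=max(cv2.findContours(m,0,2)[0],key=cv2.contourArea)
    P=np.array([onz('top',u,v,205) for u,v in cv2.boxPoints(cv2.minAreaRect(c))]);print(f,tocar(C,YAW,P.mean(0)).round(1),P.round(0)[:,:2].tolist())
brass('top')
# spout: white pixels above carton front, top view
for f in('t9.png','t10.png'):
    b=cv2.imread('pics/'+f);hsv=cv2.cvtColor(b,cv2.COLOR_BGR2HSV);m=((hsv[...,1]<40)&(hsv[...,2]>125)).astype(np.uint8);m[:140]=0;m[176:]=0;m[:,:205]=0;m[:,240:]=0
    ys,xs=np.nonzero(m);print('spout',len(ys),ys.min(),xs.mean().round(1))
im=cv2.imread('pics/w10.png')
sat=cv2.cvtColor(cv2.GaussianBlur(im,(3,3),0),cv2.COLOR_BGR2HSV)[...,1].astype(float)
def sub(l,t=70):
    j=np.argmax(l>t); return j-(l[j]-t)/(l[j]-l[j-1]+1e-9)
F=np.array([(185+sub(sat[v,185:215]),v) for v in range(213,230)]);B=np.array([(u,268-sub(sat[:269,u][::-1][:45])) for u in range(203,233)]);R=np.array([(262-sub(sat[v,:263][::-1][:30]),v) for v in range(223,235)])
for q in(F,B,R):
    L=cv2.fitLine(q.astype(np.float32),cv2.DIST_HUBER,0,.01,.01)[:,0];print(round(float(np.degrees(np.arctan2(L[1],L[0]))%180),2),L[2:].round(1))
E
```

```text
t9.png [ 16.    1.5 105. ] [[603.0, 187.0], [615.0, 118.0], [482.0, 93.0], [470.0, 161.0]]
t10.png [  3.6   0.2 105. ] [[590.0, 184.0], [602.0, 112.0], [471.0, 89.0], [459.0, 160.0]]
top [(np.int32(41), [213.0, 112.0]), (np.int32(44), [233.0, 116.0]), (np.int32(12), [250.0, 121.0]), (np.int32(44), [216.0, 122.0]), (np.int32(43), [247.0, 137.0]), (np.int32(45), [213.0, 147.0]), (np.int32(45), [251.0, 150.0]), (np.int32(59), [234.0, 173.0]), (np.int32(57), [214.0, 178.0])]
spout 388 150 223.8
spout 352 154 225.0
83.71 [195.1 221.5]
29.58 [217.5 245.7]
88.6 [255.4 228.6]
```

The carton is back near its start position and flat on the shelf, clear of the lip. The spout is still fully out and all six knobs are in the tray.

```bash
python3 -c "
from rig import r
print(r.sign_off())"
```

```text
the job is handed in; nothing more can be done
None
```

I folded the brown carton's spout fully out, poured all six knobs into the tray and set the carton back upright and flat on its shelf; the job was handed in at about 21 s, with no verdict shown.

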